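Put three mixed-up reagent bottles back in their own holders

TASK

Three reagent bottles on the lab bench have been put back in each other's holders: move them so that each stands upright in the recess of the holder that matches its cap colour. Use the empty grey holder to park a bottle on the way (let go of it there), never stand or drop a bottle on the bare bench or tip it over, and leave the grey holder empty at the end. Do not shift or knock the large white bottle, the marker pen or the tube rack.

Things in the scene. Friction and masses are not known exactly. Their poses are not given: they have to be found in the camera images.
- bottle_blue: small white reagent bottle with a screw cap in blue and a thin blue stripe on its label, loose, about 100 g (70 to 140 g). 85 mm tall: straight body 42 mm in diameter up to 63 mm, then the cap, 45 mm in diameter, from 63 to 85 mm. Rigid and closed; grip it across the cap from above. Origin: centre of its underside; z up along its axis. It starts standing in a holder of another colour.
- bottle_orange: small white reagent bottle with a screw cap in orange and a thin orange stripe on its label, loose, about 100 g (70 to 140 g). 85 mm tall: straight body 42 mm in diameter up to 63 mm, then the cap, 45 mm in diameter, from 63 to 85 mm. Rigid and closed; grip it across the cap from above. Origin: centre of its underside; z up along its axis. It starts standing in a holder of another colour.
- bottle_green: small white reagent bottle with a screw cap in green and a thin green stripe on its label, loose, about 100 g (70 to 140 g). 85 mm tall: straight body 42 mm in diameter up to 63 mm, then the cap, 45 mm in diameter, from 63 to 85 mm. Rigid and closed; grip it across the cap from above. Origin: centre of its underside; z up along its axis. It starts standing in a holder of another colour.
- holder_blue: blue round bottle holder fixed to the bench: a low cup 84 mm in outer diameter, rim 14 mm above the bench, with a round recess 60 mm in diameter whose floor is 6 mm above the bench. Takes one bottle. Origin: its centre, at bench height; z up. The home of the bottle with the blue cap.
- holder_orange: orange round bottle holder fixed to the bench: a low cup 84 mm in outer diameter, rim 14 mm above the bench, with a round recess 60 mm in diameter whose floor is 6 mm above the bench. Takes one bottle. Origin: its centre, at bench height; z up. The home of the bottle with the orange cap.
- holder_green: green round bottle holder fixed to the bench: a low cup 84 mm in outer diameter, rim 14 mm above the bench, with a round recess 60 mm in diameter whose floor is 6 mm above the bench. Takes one bottle. Origin: its centre, at bench height; z up. The home of the bottle with the green cap.
- holder_grey: grey, unmarked spare round bottle holder fixed to the bench: a low cup 84 mm in outer diameter, rim 14 mm above the bench, with a round recess 60 mm in diameter whose floor is 6 mm above the bench. Takes one bottle. Origin: its centre, at bench height; z up. Empty at the start.
- wash_bottle: bystander: larger loose white bottle with a white cap, 62 mm in diameter, 125 mm tall, 0.3 kg. Origin: centre of its underside. Not to be disturbed.
- marker: bystander: loose marker pen lying on the bench, 136 mm long along its x, 14 mm thick. Origin: its middle, at bench height. Not to be disturbed.
- tube_rack: bystander: loose red rack, 230 mm (its x) by 120 mm, 30 mm high, 46 mm over the pink-capped sample tubes in it. Origin: centre of its underside. Not to be disturbed.
Things that resemble listed ones, but are neither listed nor needed, are in the scene too. What is shaped like the bottle_green but yellow is not meant.

How it is judged:
On the way:
1. one of the three bottles stands upright in the grey holder, let go and at rest (((horizontal distance between bottle_blue and holder_grey below 0.011 m and height (world z) of bottle_blue between 0.003 and 0.01 m and angle between bottle_blue's own z axis and vertical below 0.1 rad and linear speed of bottle_blue below 0.02 m/s and contact force between bottle_blue and the fingers below 0.05 N) or (horizontal distance between bottle_orange and holder_grey below 0.011 m and height (world z) of bottle_orange between 0.003 and 0.01 m and angle between bottle_orange's own z axis and vertical below 0.1 rad and linear speed of bottle_orange below 0.02 m/s and contact force between bottle_orange and the fingers below 0.05 N) or (horizontal distance between bottle_green and holder_grey below 0.011 m and height (world z) of bottle_green between 0.003 and 0.01 m and angle between bottle_green's own z axis and vertical below 0.1 rad and linear speed of bottle_green below 0.02 m/s and contact force between bottle_green and the fingers below 0.05 N))), for 0.2 s.
At the end, for the whole second after the job is handed in: each bottle stands in the holder of its cap's colour: centre within 11 mm of the holder's centre, underside 3 to 10 mm above the bench (on the recess floor), within 0.1 rad of upright, at rest and released; so the grey holder is empty (horizontal distance between bottle_blue and holder_blue below 0.011 m and height (world z) of bottle_blue between 0.003 and 0.01 m and angle between each of bottle_blue, bottle_orange, bottle_green's own z axis and vertical below 0.1 rad and linear speed of each of bottle_blue, bottle_orange, bottle_green below 0.02 m/s and contact force between each of bottle_blue, bottle_orange, bottle_green and the fingers below 0.05 N and horizontal distance between bottle_orange and holder_orange below 0.011 m and height (world z) of bottle_orange between 0.003 and 0.01 m and horizontal distance between bottle_green and holder_green below 0.011 m and height (world z) of bottle_green between 0.003 and 0.01 m); the robot touches nothing.
It fails at once if a reagent bottle is set down on, or falls to, the bench instead of a holder, or is tipped over (height (world z) of any of bottle_blue, bottle_orange, bottle_green below 0.002 m or angle between any of bottle_blue, bottle_orange, bottle_green's own z axis and vertical above 0.7 rad).
It fails at once if the large white bottle is shifted by more than 20 mm or tipped by more than 0.3 rad (distance of wash_bottle from where it was at the start of the episode above 0.02 m or angle between wash_bottle's own z axis and vertical above 0.3 rad).
It fails at once if the marker pen is shifted by more than 20 mm (distance of marker from where it was at the start of the episode above 0.02 m).
It fails at once if the tube rack is shifted by more than 20 mm or tipped by more than 0.3 rad (distance of tube_rack from where it was at the start of the episode above 0.02 m or angle between tube_rack's own z axis and vertical above 0.3 rad).
It also fails if it takes over 112 s, if anything falls off the work surface, if the arm or the gripper's body presses on something with over 40 N, if the wrist force passes 120 N, or if a joint passes its speed limit or range.

ROBOT

A 6-joint arm with a two-finger parallel gripper is mounted at the origin on the work surface. World frame = base frame: x ahead of the robot, y to its left, z up, the work surface at z = 0. Lengths are in m, angles in rad, forces in N, time in s.
With the tool pointing down it reaches from about 0.35 to 0.975 m from the base axis. Payload 4.9 kg.
Tool frame: the origin (TCP) lies on the centre line of the jaws, within the pads' length; the fingertips stand manip.tip_reach ahead of it and the grasp point (between the pads) is the TCP (manip.tip_reach is the distance from the TCP to the fingertips, in m); z points along the fingers, y is the line along which they close (so a half turn about z gives the same grasp; the last joint's range is limited). The gripper opens to 85 mm and grips with 20 to 120 N. Pads are 22 mm wide; open, the fingers measure 114 mm over their backs; the gripper's body (76 mm by 85 mm) begins 54 mm behind the grasp point. The pads swing forward as they close: fully open they stand 13 mm farther back than shut.
Start: joints at [-1.26, 0.053, 1.613, -0, 1.476, -0.119], TCP at [0.26, -0.568, 0.25] pointing down, gripper open.
Joint ranges: [-3.01, 3.01], [-1.01, 2.22], [0.06, 2.58], [-1.02, 4.17], [0.09, 2.62], [-3.14, 3.14]. Speed limits (rad/s): [2.57, 2.57, 3.14, 3.14, 3.14, 3.14].

INTERFACE

Orientations are given as a unit quaternion [w, x, y, z].
In Python, from plant import manip gives the robot as it stands. The module is installed in compiled form; this text tells all that it offers.
- The arm moves only by the tool move_arm, never from a script. Its argument "rows" is a list of rows, each a list of 7 numbers: the shift along the tool's x, y, z in cm, then the turn, a rotation vector about the tool's x, y, z in degrees, then the opening, from -1 (shut) to 1 (fully open). In form: [[tx, ty, tz, ax, ay, az, jaw], ...]. A call has 1 to 20 rows; each row shifts and turns the commanded pose from where the row before left it, along the tool's axes as they then stand; what a row does not reach is not made up. A row lasts 1/12 s, in which the tool goes at most 41.7 mm and 7.16 degrees, less where a joint would pass 70% of its speed; a pose out of reach is approached as far as the arm can. A call is refused whole if a number of a shift passes 4.17 or a number of a turn 7.16, either way. A call with a gripper value outside its range is refused whole. The fingers move at their own pace and stop on an object; the grip force is fixed at half the most. Time passes only in rows, so rows that do not move let the fingers close. It gives the time, the measured TCP pose, the force, the opening and the grip force at its end, in the units of the state.
- manip.state(): the state, without advancing time (a new reading comes with each control period).
- manip.grab_frame(name): name is "scene" or "top"; returns a dict with "img" (420x560x3 uint8, blue, green, red), "mtx" (3x3 intrinsics, pixels), "R" (3x3) and "t" (3): a world point X has camera coordinates R X + t. Camera axes: x right, y down, z forward; pixel columns grow to the right and rows downward; lengths in m; the calibration is good to about 2 mm. A picture is of the moment at which its call begins. There is no depth.
- manip.job_done(): hands the job in; it is judged then, once.
The state is a dict: "time": time; "joint_pos": joint angles; "joint_vel": joint speeds; "joint_efforts": joint torques, N m; "tool_pos": TCP position; "tool_rot": TCP orientation; "contact_force": force on the tool from outside, world axes, zero at the start; "ft_torque": the same for the moment, N m; "gripper_width": opening from 0.0 (shut) to 1.0 (fully open); "grasp_force": force on a finger pad.
Only numpy, scipy, OpenCV 4.12 (cv2) and the standard library are available. Lean on these libraries where they do the work, as an engineer would, in place of code of your own. Each camera call takes 0.05 s, during which the arm holds its last target. There are 200 camera calls.

## Working session

There is one attempt and no reset: what is moved stays moved. The work goes in short steps, Python scripts to look and compute and a tool call to move; the robot and the scene stay as the last step left them, time stands still between calls to the robot, and variables do not carry over. Pictures are saved under pics/ and viewed, at most 14 in all, crops included, and the job is handed in when it is done.

Besides the shell and the picture viewer there is one more tool, called after ">>>" as name(argument=value, ...), one argument or row to a line, values as JSON. move_arm: Moves the arm, as the interface text tells. Its arguments: {"type":"object","properties":{"rows":{"type":"array","items":{"type":"array","items":{"type":"number"}}}},"required":["rows"]}

```bash
mkdir -p pics; python3 - <<'E'
from plant import manip
import cv2
for n in("scene","top"):
    f=manip.grab_frame(n); cv2.imwrite(f"pics/{n}0.png",f["img"]); print(n,f["mtx"].tolist(),f["R"].round(4).tolist(),f["t"].round(4).tolist())
s=manip.state(); print(s["tool_pos"],s["tool_rot"],s["gripper_width"],s["time"],manip.tip_reach)
E
```

```text
scene [[392.1665807299575, 0.0, 277.73378230788825], [0.0, 392.1665807299575, 209.7504800748366], [0.0, 0.0, 1.0]] [[-0.7961, 0.6051, 0.0054], [0.4835, 0.6413, -0.5958], [-0.364, -0.4717, -0.8031]] [0.4036, -0.2082, 1.2107]
top [[422.8408923990216, 0.0, 274.7128222446453], [0.0, 422.8408923990216, 209.19945513715393], [0.0, 0.0, 1.0]] [[-0.0021, -1.0, 0.004], [-0.987, 0.0014, -0.161], [0.161, -0.0043, -0.987]] [-0.0012, 0.507, 0.975]
[ 0.26026223 -0.56763874  0.24917356] [-9.41004702e-04  9.76998322e-01  2.13244893e-01 -9.42626113e-05] 0.9997871232162061 0.1 0.019
```

View pics/top0.png

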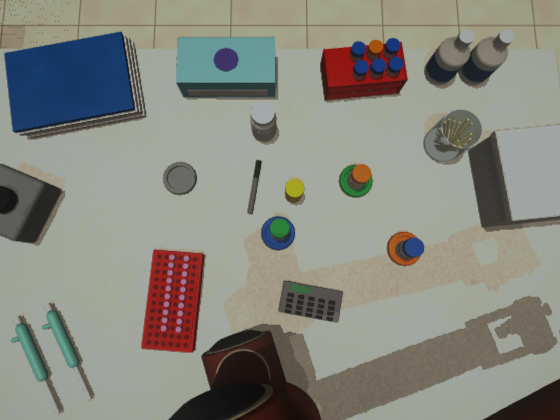

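View pics/scene0.png

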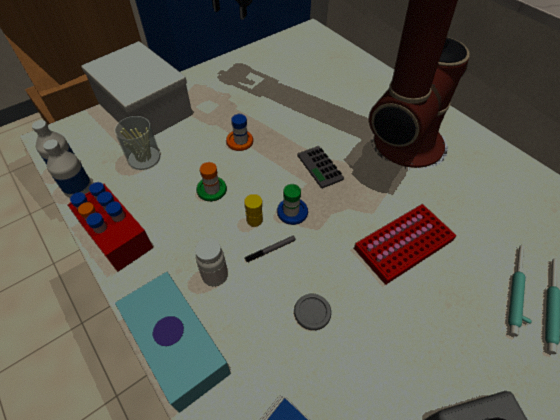

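The top view shows the green cap (280,229) in the blue holder (278,232), the orange cap (361,175) in the green holder (356,181), and the blue cap (413,247) in the orange holder (405,248). The empty grey holder is at (180,178). Lookalikes are the yellow bottle (294,188) and the caps in the red crate (~378,57). Those aren't in round holders, so they aren't meant. I'll confirm this in an enlarged crop.

```bash
cat > h.py <<'E'
import numpy as np,cv2
from plant import manip
def toworld(f,u,v,z):
    d=np.linalg.inv(f["mtx"])@np.array([u,v,1.]); R=np.array(f["R"]);t=np.array(f["t"])
    c=-R.T@t; d=R.T@d; return c+d*(z-c[2])/d[2]
def proj(f,X):
    p=f["mtx"]@(np.array(f["R"])@np.array(X,float).T+np.array(f["t"])[:,None]); return (p[:2]/p[2]).T
E
python3 - <<'E'
from h import *
f=manip.grab_frame("top"); 
im=f["img"][140:275,150:440]
cv2.imwrite("pics/c1.png",cv2.resize(im,None,fx=2.75,fy=2.75,interpolation=cv2.INTER_CUBIC))
g=manip.grab_frame("scene")
# cap blobs by hue: centroid at cap top height and approx mid
for n,fr,box in(("top",f,(140,275,150,440)),("scene",g,(100,240,180,320))):
    hsv=cv2.cvtColor(fr["img"],cv2.COLOR_BGR2HSV)
    for c,lo,hi in(("blue",100,130),("orange",5,18),("green",45,80)):
        m=cv2.inRange(hsv,(lo,120,40),(hi,255,255)); k=np.zeros_like(m);y0,y1,x0,x1=box;k[y0:y1,x0:x1]=m[y0:y1,x0:x1]
        N,_,st,ce=cv2.connectedComponentsWithStats(k)
        for i in range(1,N):
            if st[i,4]>40: print(n,c,st[i].tolist(),ce[i].round(1),toworld(fr,*ce[i],.08)[:2].round(3),toworld(fr,*ce[i],.014)[:2].round(3))
E
```

```text
top blue [262, 217, 33, 33, 459] [276.3 235.3] [ 0.44  -0.006] [ 0.447 -0.006]
top blue [405, 238, 19, 19, 289] [413.8 247. ] [ 0.413 -0.319] [ 0.417 -0.341]
top orange [351, 164, 20, 20, 304] [360.7 173.5] [ 0.585 -0.204] [ 0.602 -0.218]
top orange [387, 232, 33, 34, 470] [399.7 248.4] [ 0.41  -0.286] [ 0.414 -0.306]
top green [340, 165, 32, 31, 379] [353.  183.4] [ 0.561 -0.185] [ 0.576 -0.198]
top green [270, 219, 19, 19, 292] [279.1 227.8] [ 0.457 -0.012] [ 0.465 -0.013]
scene blue [232, 114, 14, 11, 125] [238.5 119.2] [ 0.407 -0.322] [ 0.368 -0.39 ]
scene blue [278, 200, 30, 24, 348] [293.4 213.6] [0.492 0.042] [0.46  0.006]
scene orange [226, 131, 27, 20, 285] [238.8 142. ] [ 0.46  -0.242] [ 0.425 -0.303]
scene orange [200, 162, 17, 18, 251] [208.2 170.3] [ 0.583 -0.202] [ 0.559 -0.259]
scene green [312, 168, 8, 12, 49] [316.4 172.7] [ 0.362 -0.025] [ 0.318 -0.067]
scene green [197, 178, 29, 23, 297] [210.9 190.6] [ 0.614 -0.139] [ 0.592 -0.19 ]
scene green [284, 184, 17, 15, 194] [291.9 190.9] [ 0.451 -0.015] [ 0.416 -0.056]
```

View pics/c1.png

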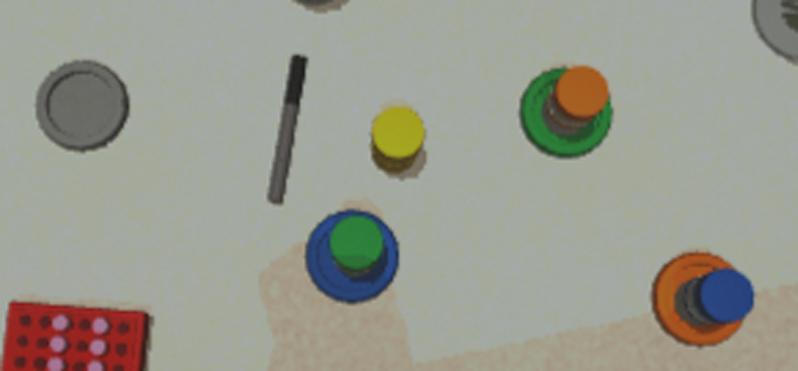

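The crop confirms it: each reagent bottle stands in a round coloured holder. The yellow bottle (crop 398,132) stands bare on the bench and isn't meant. I read these off the crop:
- **Holder rims:** grey (82.5,105), blue (352,256), green (566,111.5), orange (699,298.5).
- **Cap tops:** green (356,242), orange (582,91), blue (726,296).

```bash
python3 - <<'E'
from h import *
f=manip.grab_frame("top")
def P(n,x,y,z): print(n,toworld(f,(x+.5)/2.75-.5+150,(y+.5)/2.75-.5+140,z)[:2].round(4))
for n,x,y in(("grey",82.5,105),("blue",352,256),("green",566,111.5),("orange",699,298.5)):P("H "+n,x,y,.012)
for n,x,y in(("green",356,242),("orange",582,91),("blue",726,296)):P("cap "+n,x,y,.091)
P("yellow",398,132,.085);P("pen1",299,57,.014);P("pen2",276,202,.014);P("rackcorner",147,312,.03)
print("wash",toworld(f,263,112,.125)[:2])
for n,u,v,r in(("blue",238.5,119.2,.083),("orange",208.2,170.3,.083),("green",291.9,190.9,.083)):
    pass
# scene check: project rim / cap-top centres
g=manip.grab_frame("scene")
from scipy.spatial.transform import Rotation as Ro
s=manip.state();q=s["tool_rot"];print(Ro.from_quat([q[1],q[2],q[3],q[0]]).as_matrix().round(4))
# circle silhouettes overlay on scene & top for check
th=np.linspace(0,2*np.pi,60)
np.save
E
```

```text
H grey [0.5914 0.2352]
H blue [ 0.4532 -0.0094]
H green [ 0.5849 -0.2046]
H orange [ 0.4148 -0.317 ]
cap green [ 0.4563 -0.0118]
cap orange [ 0.5841 -0.2028]
cap blue [ 0.4113 -0.3148]
yellow [ 0.5502 -0.0477]
pen1 [0.6357 0.0385]
pen2 [0.5016 0.0586]
rackcorner [0.4027 0.169 ]
wash [0.71857497 0.02458245]
[[ 9.090e-01  4.167e-01 -2.000e-04]
 [ 4.167e-01 -9.090e-01  7.000e-04]
 [ 1.000e-04 -7.000e-04 -1.000e+00]]
```

>>> move_arm(
  rows=[
    [0,0,0,0,0,6.15,1],
    [0,0,0,0,0,6.15,1],
    [0,0,0,0,0,6.15,1],
    [0,0,0,0,0,6.15,1],
    [1.5,-2.5,0,0,0,0,1],
    [1.5,-2.5,0,0,0,0,1],
    [1.5,-2.5,0,0,0,0,1],
    [1.5,-2.5,0,0,0,0,1],
    [1.5,-2.5,0,0,0,0,1],
    [1.5,-2.5,0,0,0,0,1],
    [1.5,-2.5,0,0,0,0,1],
    [1.5,-2.5,0,0,0,0,1],
    [1.5,-2.5,0,0,0,0,1],
    [1.5,-2.5,0,0,0,0,1],
    [0,0,0,0,0,0,1],
    [0,0,0,0,0,0,1],
  ],
)

```text
time: 1.63
tool_pos: [0.4108, -0.3172, 0.2504]
tool_rot: [0.0, 1.0, 0.002, 0.0]
contact_force: [-0.3, -0.0, 0.2]
gripper_width: 0.996
grasp_force: 0.0
```

>>> move_arm(
  rows=[
    [0,0,2.5,0,0,0,1],
    [0,0,2.5,0,0,0,1],
    [0,0,2.5,0,0,0,1],
    [0,0,2.5,0,0,0,1],
    [0,0,2.5,0,0,0,1],
    [0,0,1.5,0,0,0,1],
    [0,0,1.5,0,0,0,1],
    [0,0,1.5,0,0,0,1],
    [0,0,0,0,0,0,1],
    [0,0,0,0,0,0,1],
  ],
)

```text
time: 2.47
tool_pos: [0.4093, -0.3185, 0.0795]
tool_rot: [-0.001, 1.0, -0.0, -0.001]
contact_force: [0.1, -0.5, 0.3]
gripper_width: 1.0
grasp_force: 0.0
```

```bash
python3 - <<'E'
from h import *
a=[]
for n,(y,x) in(("top",(180,345)),("scene",(70,190))):
    f=manip.grab_frame(n); a.append(cv2.resize(f["img"][y:y+100,x:x+100],None,fx=4,fy=4,interpolation=cv2.INTER_CUBIC))
cv2.imwrite("pics/g1.png",np.hstack(a))
E
```

```text
(no output)
```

View pics/g1.png

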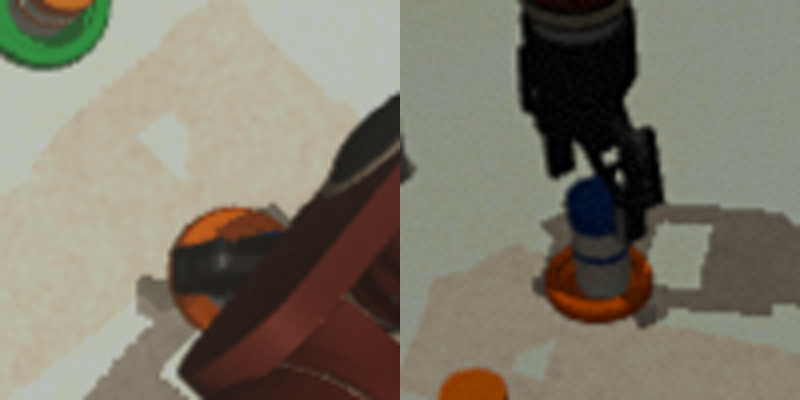

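The fingers straddle the blue cap (right half of the picture, cap at (593,205)). I'll check its position numerically in the scene view before closing.

```bash
python3 - <<'E'
from h import *
g=manip.grab_frame("scene")
x,y=.4113,-.3148
p=lambda X:((proj(g,[X])[0]-[190,70]+.5)*4-.5+[400,0]).round(0)
for d in((0,0),(.01,0),(0,.01)): print(d,"captop",p((x+d[0],y+d[1],.091)),"capbot",p((x+d[0],y+d[1],.069)),"bottom",p((x+d[0],y+d[1],.006)))
print("tips",p((.4093,-.3185+.0425,.074)),p((.4093,-.3185-.0425,.074)))
print("holder",p((.4148,-.317,.012)))
E
```

```text
(0, 0) captop [595. 194.] capbot [598. 217.] bottom [604. 281.]
(0.01, 0) captop [584. 200.] capbot [586. 223.] bottom [593. 286.]
(0, 0.01) captop [603. 201.] capbot [605. 225.] bottom [611. 288.]
tips [629. 240.] [565. 178.]
holder [598. 275.]
```

>>> move_arm(
  rows=[
    [0.2,0,0,0,0,0,-1],
    [0,0,0,0,0,0,-1],
    [0,0,0,0,0,0,-1],
    [0,0,0,0,0,0,-1],
    [0,0,0,0,0,0,-1],
    [0,0,0,0,0,0,-1],
    [0,0,0,0,0,0,-1],
    [0,0,0,0,0,0,-1],
    [0,0,0,0,0,0,-1],
    [0,0,-1,0,0,0,-1],
    [0,0,-1,0,0,0,-1],
    [0,0,-1,0,0,0,-1],
    [0,0,0,0,0,0,-1],
  ],
)

```text
time: 3.7
tool_pos: [0.4135, -0.3194, 0.1134]
tool_rot: [0.002, 1.0, 0.0, 0.002]
contact_force: [0.8, -0.1, 0.0]
gripper_width: 0.511
grasp_force: 60.9
```

>>> move_arm(
  rows=[
    [0,0,-4,0,0,0,-1],
    [0,0,-4,0,0,0,-1],
    [0,0,-4,0,0,0,-1],
    [1.0,-3.2,0,0,0,0,-1],
    [1.0,-3.2,0,0,0,0,-1],
    [1.0,-3.2,0,0,0,0,-1],
    [1.0,-3.2,0,0,0,0,-1],
    [1.0,-3.2,0,0,0,0,-1],
    [1.0,-3.2,0,0,0,0,-1],
    [1.0,-3.2,0,0,0,0,-1],
    [1.0,-3.2,0,0,0,0,-1],
    [1.0,-3.2,0,0,0,0,-1],
    [1.0,-3.2,0,0,0,0,-1],
    [1.0,-3.2,0,0,0,0,-1],
    [1.0,-3.2,0,0,0,0,-1],
    [1.0,-3.2,0,0,0,0,-1],
    [1.0,-3.2,0,0,0,0,-1],
    [1.0,-3.2,0,0,0,0,-1],
    [1.0,-3.2,0,0,0,0,-1],
    [0,0,0,0,0,0,-1],
  ],
)

```text
time: 5.37
tool_pos: [0.5727, 0.1987, 0.2302]
tool_rot: [-0.001, 1.0, 0.003, 0.0]
contact_force: [-0.2, -0.5, -1.4]
gripper_width: 0.509
grasp_force: 61.4
```

>>> move_arm(
  rows=[
    [0,0,0,0,0,0,-1],
    [0,0,0,0,0,0,-1],
  ],
)

```text
time: 5.53
tool_pos: [0.5718, 0.1938, 0.2301]
tool_rot: [0.0, 1.0, 0.0, -0.0]
contact_force: [-0.4, 1.0, -1.0]
gripper_width: 0.511
grasp_force: 61.4
```

>>> move_arm(
  rows=[
    [1.0,-2.0,0,0,0,0,-1],
    [1.0,-2.1,0,0,0,0,-1],
    [0,0,2.5,0,0,0,-1],
    [0,0,2.5,0,0,0,-1],
    [0,0,2.5,0,0,0,-1],
    [0,0,2.5,0,0,0,-1],
    [0,0,1.5,0,0,0,-1],
    [0,0,0,0,0,0,-1],
    [0,0,0,0,0,0,-1],
  ],
)

```text
time: 6.28
tool_pos: [0.5917, 0.234, 0.1149]
tool_rot: [0.0, 1.0, -0.0, -0.001]
contact_force: [-0.4, -0.3, -0.5]
gripper_width: 0.512
grasp_force: 61.5
```

```bash
python3 - <<'E'
from h import *
a=[]
for n,(y,x) in(("top",(120,140)),("scene",(225,260))):
    f=manip.grab_frame(n); a.append(cv2.resize(f["img"][y:y+120,x:x+100],None,fx=4,fy=4,interpolation=cv2.INTER_CUBIC))
cv2.imwrite("pics/g2.png",np.hstack(a))
p=lambda X:((proj(f,[X])[0]-[260,225]+.5)*4-.5+[400,0]).round(0)
for n in range(5): s=manip.state(); print(s["tool_pos"].round(4) if hasattr(s["tool_pos"],"round") else s["tool_pos"])
print(p((.5914,.2352,.012)),p((.5914,.2352,.036)),p((.5914,.2352,.121)))
E
```

```text
[0.5934 0.2349 0.1176]
[0.5934 0.2349 0.1176]
[0.5934 0.2349 0.1176]
[0.5934 0.2349 0.1176]
[0.5934 0.2349 0.1176]
[607. 337.] [611. 320.] [623. 252.]
```

View pics/g2.png

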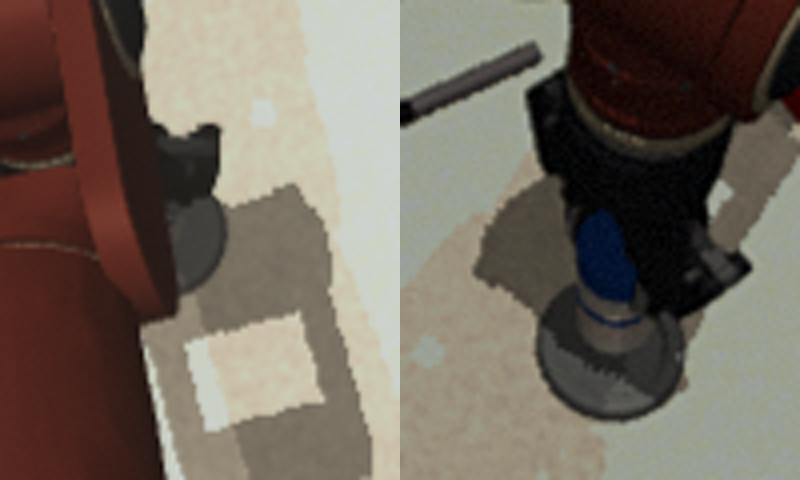

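```bash
python3 - <<'E'
from h import *
th=np.linspace(0,2*np.pi,90)
t=manip.grab_frame("top");g=manip.grab_frame("scene")
t["img"]=cv2.imread("pics/top0.png");g["img"]=cv2.imread("pics/scene0.png")
a=[]
for f,(y,x) in((t,(150,150)),(g,(280,280))):
    k=6;im=cv2.resize(f["img"][y:y+65,x:x+65],None,fx=k,fy=k,interpolation=cv2.INTER_CUBIC)
    for z,r,c in((.014,.042,(0,0,255)),(0,.042,(0,255,255)),(.014,.03,(0,255,0))):
        X=np.c_[.5914+r*np.cos(th),.2352+r*np.sin(th),0*th+z]
        p=((proj(f,X)-[x,y]+.5)*k-.5).round().astype(int)
        cv2.polylines(im,[p],True,c,1)
    a.append(im)
cv2.imwrite("pics/o.png",np.hstack(a))
E
```

```text
(no output)
```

View pics/o.png

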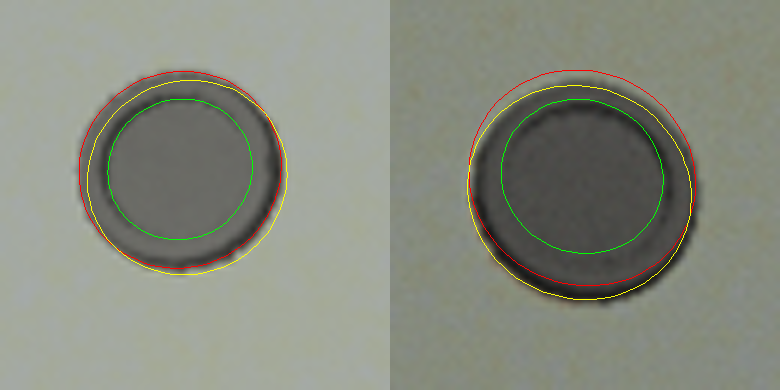

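The overlay agrees with both cameras to about 2 mm, so I'm lowering the bottle.

>>> move_arm(
  rows=[
    [0,0,1,0,0,0,-1],
    [0,0,1,0,0,0,-1],
    [0,0,0.5,0,0,0,-1],
    [0,0,0.4,0,0,0,-1],
    [0,0,0.3,0,0,0,-1],
    [0,0,0,0,0,0,-1],
    [0,0,0,0,0,0,-1],
  ],
)

```text
time: 7.07
tool_pos: [0.592, 0.235, 0.083]
tool_rot: [0.0, 1.0, 0.0, -0.0]
contact_force: [0.1, -0.2, -0.6]
gripper_width: 0.511
grasp_force: 61.5
```

>>> move_arm(
  rows=[
    [0,0,0.15,0,0,0,-1],
    [0,0,0.15,0,0,0,-1],
    [0,0,0,0,0,0,-1],
    [0,0,0,0,0,0,-1],
  ],
)

```text
time: 7.4
tool_pos: [0.5927, 0.2352, 0.0813]
tool_rot: [-0.0, 1.0, 0.0, 0.001]
contact_force: [-0.1, -0.1, 2.6]
gripper_width: 0.512
grasp_force: 61.7
```

>>> move_arm(
  rows=[
    [0,0,0,0,0,0,0.4],
    [0,0,0,0,0,0,1],
    [0,0,0,0,0,0,1],
    [0,0,0,0,0,0,1],
    [0,0,0,0,0,0,1],
    [0,0,0,0,0,0,1],
    [0,0,0,0,0,0,1],
    [0,0,-2,0,0,0,1],
    [0,0,-4,0,0,0,1],
    [0,0,-4,0,0,0,1],
    [0,0,-4,0,0,0,1],
    [0,3.5,0,0,0,0,1],
    [0,3.5,0,0,0,0,1],
    [0,3.5,0,0,0,0,1],
    [0,3.5,0,0,0,0,1],
    [0,3.5,0,0,0,0,1],
    [0,3.5,0,0,0,0,1],
    [0,3.5,0,0,0,0,1],
    [0,3.5,0,0,0,0,1],
  ],
)

```text
time: 8.98
tool_pos: [0.5919, -0.0466, 0.2205]
tool_rot: [0.0, 1.0, 0.0, 0.0]
contact_force: [1.1, -1.0, 0.2]
gripper_width: 0.999
grasp_force: 0.0
```

```bash
python3 - <<'E'
from h import *
a=[]
for n,(y,x) in(("top",(130,140)),("scene",(225,260))):
    f=manip.grab_frame(n); a.append(cv2.resize(f["img"][y:y+120,x:x+100],None,fx=4,fy=4,interpolation=cv2.INTER_CUBIC))
cv2.imwrite("pics/g3.png",np.hstack(a))
print(manip.state()["tool_pos"])
E
```

```text
[ 0.5920514  -0.04933404  0.22041132]
```

View pics/g3.png

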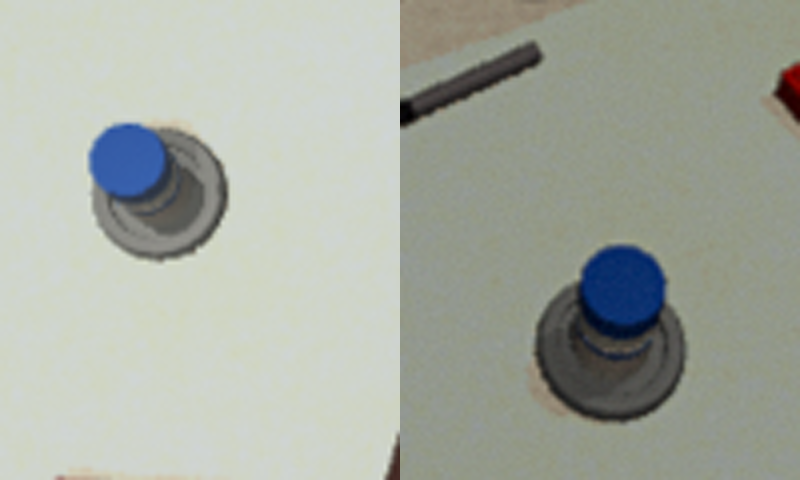

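The blue bottle now stands upright in the grey holder, cap at crop (128,160) in the top view and (622,290) in the scene view. The orange bottle is next.

>>> move_arm(
  rows=[
    [-0.2,3.1,0,0,0,0,1],
    [-0.2,3.1,0,0,0,0,1],
    [-0.2,3.1,0,0,0,0,1],
    [-0.2,3.1,0,0,0,0,1],
    [0,3.0,0,0,0,0,1],
    [0,0,0,0,0,0,1],
    [0,0,0,0,0,0,1],
    [0,0,2.5,0,0,0,1],
    [0,0,2.5,0,0,0,1],
    [0,0,2.5,0,0,0,1],
    [0,0,2.5,0,0,0,1],
    [0,0,1,0,0,0,1],
    [0,0,0,0,0,0,1],
  ],
)

```text
time: 10.17
tool_pos: [0.5824, -0.1965, 0.1067]
tool_rot: [-0.002, 1.0, 0.001, -0.003]
contact_force: [-0.1, -0.7, -0.1]
gripper_width: 0.999
grasp_force: 0.0
```

>>> move_arm(
  rows=[
    [0.1,0.5,0,0,0,0,1],
    [0,0,1,0,0,0,1],
    [0,0,1,0,0,0,1],
    [0,0,0.5,0,0,0,1],
    [0,0,0,0,0,0,1],
    [0,0,0,0,0,0,1],
  ],
)

```text
time: 10.67
tool_pos: [0.585, -0.2039, 0.0849]
tool_rot: [-0.0, 1.0, 0.0, -0.0]
contact_force: [-0.1, -0.4, -0.6]
gripper_width: 1.003
grasp_force: 0.0
```

>>> move_arm(
  rows=[
    [0,0,0.4,0,0,0,1],
    [0,0,0,0,0,0,-1],
    [0,0,0,0,0,0,-1],
    [0,0,0,0,0,0,-1],
    [0,0,0,0,0,0,-1],
    [0,0,0,0,0,0,-1],
    [0,0,0,0,0,0,-1],
    [0,0,0,0,0,0,-1],
    [0,0,0,0,0,0,-1],
    [0,0,0,0,0,0,-1],
  ],
)

```text
time: 11.5
tool_pos: [0.5856, -0.2041, 0.0819]
tool_rot: [0.0, 1.0, 0.0, 0.0]
contact_force: [-0.6, 1.0, 2.5]
gripper_width: 0.508
grasp_force: 61.0
```

>>> move_arm(
  rows=[
    [0,0,-1,0,0,0,-1],
    [0,0,-3,0,0,0,-1],
    [0,0,-4,0,0,0,-1],
    [-2.4,1.6,0,0,0,0,-1],
    [-2.4,1.6,0,0,0,0,-1],
    [-2.4,1.6,0,0,0,0,-1],
    [-2.4,1.6,0,0,0,0,-1],
    [-2.4,1.6,0,0,0,0,-1],
    [-2.4,1.6,0,0,0,0,-1],
    [-2.4,1.6,0,0,0,0,-1],
    [0,0,0,0,0,0,-1],
    [0,0,0,0,0,0,-1],
  ],
)

```text
time: 12.5
tool_pos: [0.4163, -0.3166, 0.1613]
tool_rot: [-0.0, 1.0, -0.001, -0.0]
contact_force: [-0.6, 0.2, -0.4]
gripper_width: 0.506
grasp_force: 61.1
```

>>> move_arm(
  rows=[
    [0,0,2.5,0,0,0,-1],
    [0,0,2.5,0,0,0,-1],
    [0,0,1.5,0,0,0,-1],
    [0,0,0.8,0,0,0,-1],
    [0,0,0.3,0,0,0,-1],
    [0,0,0.2,0,0,0,-1],
    [0,0,0,0,0,0,-1],
    [0,0,0,0,0,0,-1],
    [0,0,0,0,0,0,-1],
  ],
)

```text
time: 13.25
tool_pos: [0.4181, -0.3167, 0.0846]
tool_rot: [0.001, 1.0, 0.0, 0.001]
contact_force: [0.3, -0.1, -0.8]
gripper_width: 0.509
grasp_force: 61.1
```

>>> move_arm(
  rows=[
    [-0.1,0,0.15,0,0,0,-1],
    [0,0,0.15,0,0,0,-1],
    [0,0,0,0,0,0,-1],
    [0,0,0,0,0,0,-1],
  ],
)

```text
time: 13.58
tool_pos: [0.4169, -0.3166, 0.0818]
tool_rot: [0.001, 1.0, 0.0, 0.001]
contact_force: [-0.7, 2.6, 6.1]
gripper_width: 0.507
grasp_force: 61.5
```

>>> move_arm(
  rows=[
    [0,0,0,0,0,0,0.4],
    [0,0,0,0,0,0,1],
    [0,0,0,0,0,0,1],
    [0,0,0,0,0,0,1],
    [0,0,0,0,0,0,1],
    [0,0,0,0,0,0,1],
    [0,0,-2,0,0,0,1],
    [0,0,-4,0,0,0,1],
    [0,0,-4,0,0,0,1],
    [0.4,-3.0,0,0,0,0,1],
    [0.4,-3.0,0,0,0,0,1],
    [0.4,-3.0,0,0,0,0,1],
    [0.4,-3.0,0,0,0,0,1],
    [0.4,-3.0,0,0,0,0,1],
    [0.4,-3.0,0,0,0,0,1],
    [0.4,-3.0,0,0,0,0,1],
    [0.4,-3.0,0,0,0,0,1],
    [0.4,-3.0,0,0,0,0,1],
    [0.4,-3.0,0,0,0,0,1],
    [0,0,0,0,0,0,1],
  ],
)

```text
time: 15.25
tool_pos: [0.4562, -0.0122, 0.1803]
tool_rot: [-0.001, 1.0, 0.003, 0.0]
contact_force: [0.2, 0.2, -1.6]
gripper_width: 0.998
grasp_force: 0.0
```

```bash
python3 - <<'E'
from h import *
a=[]
for n,(y,x) in(("top",(150,330)),("scene",(90,180))):
    f=manip.grab_frame(n); a.append(cv2.resize(f["img"][y:y+130,x:x+100],None,fx=4,fy=4,interpolation=cv2.INTER_CUBIC))
cv2.imwrite("pics/g4.png",np.hstack(a))
print(manip.state()["tool_pos"])
E
```

```text
[ 0.45611779 -0.01535776  0.18022528]
```

View pics/g4.png

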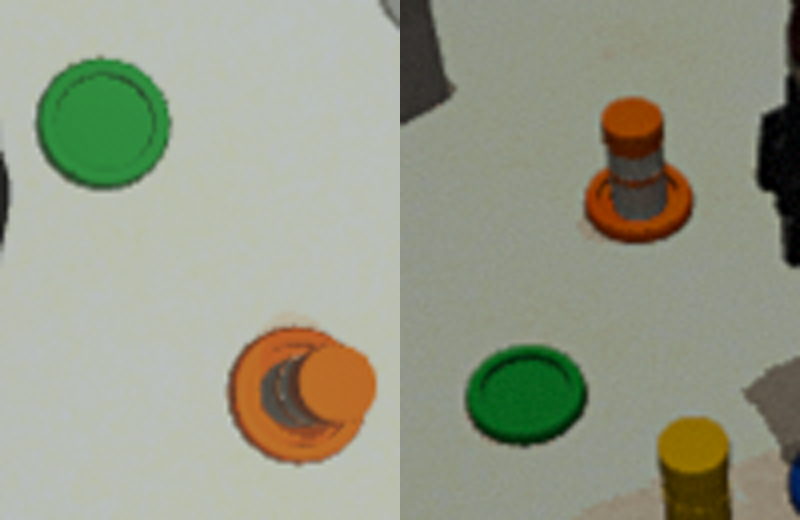

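The orange bottle stands upright in the orange holder, cap at crop (337,384) in the top view, and the green holder is free at crop (103,122). The green bottle is next.

>>> move_arm(
  rows=[
    [0,-0.2,2.5,0,0,0,1],
    [0,0,2.5,0,0,0,1],
    [0,0,2.5,0,0,0,1],
    [0,0,1.5,0,0,0,1],
    [0,0,0.8,0,0,0,1],
    [0,0,0,0,0,0,1],
    [0,0,0,0,0,0,1],
  ],
)

```text
time: 15.93
tool_pos: [0.4564, -0.0149, 0.0826]
tool_rot: [0.0, 1.0, -0.0, -0.0]
contact_force: [0.4, -0.2, 0.7]
gripper_width: 1.0
grasp_force: 0.0
```

>>> move_arm(
  rows=[
    [0,0,0,0,0,0,-1],
    [0,0,0,0,0,0,-1],
    [0,0,0,0,0,0,-1],
    [0,0,0,0,0,0,-1],
    [0,0,0,0,0,0,-1],
    [0,0,0,0,0,0,-1],
    [0,0,0,0,0,0,-1],
    [0,0,0,0,0,0,-1],
    [0,0,0,0,0,0,-1],
  ],
)

```text
time: 16.68
tool_pos: [0.4573, -0.014, 0.0838]
tool_rot: [0.0, 1.0, 0.0, 0.001]
contact_force: [-0.8, 0.8, 5.8]
gripper_width: 0.507
grasp_force: 60.5
```

>>> move_arm(
  rows=[
    [0,0,-1,0,0,0,-1],
    [0,0,-3,0,0,0,-1],
    [0,0,-4,0,0,0,-1],
    [0,0,-4,0,0,0,-1],
    [1.6,2.4,0,0,0,0,-1],
    [1.6,2.4,0,0,0,0,-1],
    [1.6,2.4,0,0,0,0,-1],
    [1.6,2.4,0,0,0,0,-1],
    [1.6,2.4,0,0,0,0,-1],
    [1.6,2.4,0,0,0,0,-1],
    [1.6,2.4,0,0,0,0,-1],
    [1.6,2.4,0,0,0,0,-1],
    [0,0,0,0,0,0,-1],
    [0,0,0,0,0,0,-1],
    [0,0,0,0,0,0,-1],
  ],
)

```text
time: 17.93
tool_pos: [0.5837, -0.2056, 0.2019]
tool_rot: [-0.0, 1.0, 0.0, -0.001]
contact_force: [0.2, 1.1, -1.6]
gripper_width: 0.507
grasp_force: 61.4
```

>>> move_arm(
  rows=[
    [0.1,-0.1,2.5,0,0,0,-1],
    [0,0,2.5,0,0,0,-1],
    [0,0,2.5,0,0,0,-1],
    [0,0,2.5,0,0,0,-1],
    [0,0,1.0,0,0,0,-1],
    [0,0,0.5,0,0,0,-1],
    [0,0,0.2,0,0,0,-1],
    [0,0,0,0,0,0,-1],
    [0,0,0,0,0,0,-1],
    [0,0,0,0,0,0,-1],
  ],
)

```text
time: 18.77
tool_pos: [0.5864, -0.2055, 0.0873]
tool_rot: [0.001, 1.0, 0.0, 0.001]
contact_force: [-0.5, 0.0, -1.0]
gripper_width: 0.511
grasp_force: 61.4
```

>>> move_arm(
  rows=[
    [0,0,0.2,0,0,0,-1],
    [0,0,0.15,0,0,0,-1],
    [0,0,0,0,0,0,-1],
    [0,0,0,0,0,0,-1],
  ],
)

```text
time: 19.1
tool_pos: [0.5865, -0.2055, 0.0839]
tool_rot: [0.001, 1.0, 0.0, 0.001]
contact_force: [-0.2, 0.2, 5.9]
gripper_width: 0.507
grasp_force: 61.7
```

>>> move_arm(
  rows=[
    [0,0,0,0,0,0,0.4],
    [0,0,0,0,0,0,1],
    [0,0,0,0,0,0,1],
    [0,0,0,0,0,0,1],
    [0,0,0,0,0,0,1],
    [0,0,0,0,0,0,1],
    [0,0,-3,0,0,0,1],
    [0,0,-4,0,0,0,1],
    [0,0,-4,0,0,0,1],
    [0,-3.5,0,0,0,0,1],
    [0,-3.5,0,0,0,0,1],
    [0,-3.5,0,0,0,0,1],
    [0,-3.5,0,0,0,0,1],
    [0,-3.5,0,0,0,0,1],
    [0,-3.5,0,0,0,0,1],
    [0,-3.5,0,0,0,0,1],
    [0,-3.5,0,0,0,0,1],
    [0,-3.5,0,0,0,0,1],
    [0,-3.5,0,0,0,0,1],
  ],
)

```text
time: 20.68
tool_pos: [0.5848, 0.1467, 0.1918]
tool_rot: [0.0, 1.0, 0.0, 0.0]
contact_force: [-1.2, 0.4, -0.2]
gripper_width: 1.004
grasp_force: 0.0
```

>>> move_arm(
  rows=[
    [0.3,-3.0,0,0,0,0,1],
    [0.3,-3.0,0,0,0,0,1],
    [0,-3.0,0,0,0,0,1],
    [0,0,0,0,0,0,1],
    [0,0,0,0,0,0,1],
    [0,0,0,0,0,0,1],
  ],
)

```text
time: 21.18
tool_pos: [0.5909, 0.2347, 0.1915]
tool_rot: [0.0, 1.0, 0.0, -0.0]
contact_force: [-0.3, -0.7, -1.1]
gripper_width: 1.002
grasp_force: 0.0
```

Now above the parked blue bottle. I'll lower by 11 cm and grip.

>>> move_arm(
  rows=[
    [0,0,2.5,0,0,0,1],
    [0,0,2.5,0,0,0,1],
    [0,0,2.5,0,0,0,1],
    [0,0,2.5,0,0,0,1],
    [0,0,1.0,0,0,0,1],
    [0,0,0,0,0,0,1],
    [0,0,0,0,0,0,1],
    [0,0,0,0,0,0,1],
  ],
)

```text
time: 21.85
tool_pos: [0.5925, 0.2348, 0.0839]
tool_rot: [-0.0, 1.0, -0.0, 0.002]
contact_force: [0.1, 0.3, -0.2]
gripper_width: 1.0
grasp_force: 0.0
```

>>> move_arm(
  rows=[
    [0,0,0,0,0,0,-1],
    [0,0,0,0,0,0,-1],
    [0,0,0,0,0,0,-1],
    [0,0,0,0,0,0,-1],
    [0,0,0,0,0,0,-1],
    [0,0,0,0,0,0,-1],
    [0,0,0,0,0,0,-1],
    [0,0,0,0,0,0,-1],
    [0,0,0,0,0,0,-1],
  ],
)

```text
time: 22.6
tool_pos: [0.592, 0.2355, 0.0834]
tool_rot: [-0.0, 1.0, 0.0, 0.001]
contact_force: [-0.2, 0.6, 5.2]
gripper_width: 0.507
grasp_force: 60.6
```

>>> move_arm(
  rows=[
    [0,0,-1,0,0,0,-1],
    [0,0,-3,0,0,0,-1],
    [0,0,-4,0,0,0,-1],
    [0,0,-3,0,0,0,-1],
    [-1.4,2.45,0,0,0,0,-1],
    [-1.4,2.45,0,0,0,0,-1],
    [-1.4,2.45,0,0,0,0,-1],
    [-1.4,2.45,0,0,0,0,-1],
    [-1.4,2.45,0,0,0,0,-1],
    [-1.4,2.45,0,0,0,0,-1],
    [-1.4,2.45,0,0,0,0,-1],
    [-1.4,2.45,0,0,0,0,-1],
    [-1.4,2.45,0,0,0,0,-1],
    [-1.4,2.45,0,0,0,0,-1],
    [0,0,0,0,0,0,-1],
    [0,0,0,0,0,0,-1],
    [0,0,0,0,0,0,-1],
  ],
)

```text
time: 24.02
tool_pos: [0.4511, -0.0099, 0.1918]
tool_rot: [-0.0, 1.0, 0.0, -0.0]
contact_force: [0.0, -0.0, -0.2]
gripper_width: 0.51
grasp_force: 61.3
```

>>> move_arm(
  rows=[
    [0.2,0,2.5,0,0,0,-1],
    [0,0,2.5,0,0,0,-1],
    [0,0,2.5,0,0,0,-1],
    [0,0,2.0,0,0,0,-1],
    [0,0,0.7,0,0,0,-1],
    [0,0,0.3,0,0,0,-1],
    [0,0,0,0,0,0,-1],
    [0,0,0,0,0,0,-1],
    [0,0,0,0,0,0,-1],
  ],
)

```text
time: 24.77
tool_pos: [0.4545, -0.0101, 0.0885]
tool_rot: [0.0, 1.0, 0.0, 0.001]
contact_force: [0.3, -0.9, -1.1]
gripper_width: 0.509
grasp_force: 61.3
```

>>> move_arm(
  rows=[
    [0,0,0.3,0,0,0,-1],
    [0,0,0.2,0,0,0,-1],
    [0,0,0,0,0,0,-1],
    [0,0,0,0,0,0,-1],
  ],
)

```text
time: 25.1
tool_pos: [0.4544, -0.0102, 0.0833]
tool_rot: [0.0, 1.0, 0.0, 0.001]
contact_force: [-0.4, 0.9, 6.0]
gripper_width: 0.51
grasp_force: 61.6
```

>>> move_arm(
  rows=[
    [0,0,0,0,0,0,0.4],
    [0,0,0,0,0,0,1],
    [0,0,0,0,0,0,1],
    [0,0,0,0,0,0,1],
    [0,0,0,0,0,0,1],
    [0,0,0,0,0,0,1],
    [0,0,-3,0,0,0,1],
    [0,0,-4,0,0,0,1],
    [0,0,-4,0,0,0,1],
    [0,0,-4,0,0,0,1],
    [0,-3.5,0,0,0,0,1],
    [0,-3.5,0,0,0,0,1],
    [0,-3.5,0,0,0,0,1],
    [0,-3.5,0,0,0,0,1],
    [0,-3.5,0,0,0,0,1],
    [0,-3.5,0,0,0,0,1],
    [0,-3.5,0,0,0,0,1],
    [0,-3.5,0,0,0,0,1],
    [0,0,0,0,0,0,1],
    [0,0,0,0,0,0,1],
  ],
)

```text
time: 26.77
tool_pos: [0.4526, 0.2713, 0.2314]
tool_rot: [0.0, 1.0, 0.002, -0.0]
contact_force: [0.3, -0.1, -0.5]
gripper_width: 0.997
grasp_force: 0.0
```

```bash
python3 - <<'E'
from h import *
f=manip.grab_frame("top"); g=manip.grab_frame("scene")
a=[cv2.resize(f["img"][130:280,150:440],(780,403)[:2],interpolation=cv2.INTER_CUBIC)]
cv2.imwrite("pics/f1.png",a[0])
cv2.imwrite("pics/f2.png",cv2.resize(g["img"][90:330,180:480],None,fx=2.4,fy=2.4,interpolation=cv2.INTER_CUBIC))
E
```

```text
(no output)
```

View pics/f1.png

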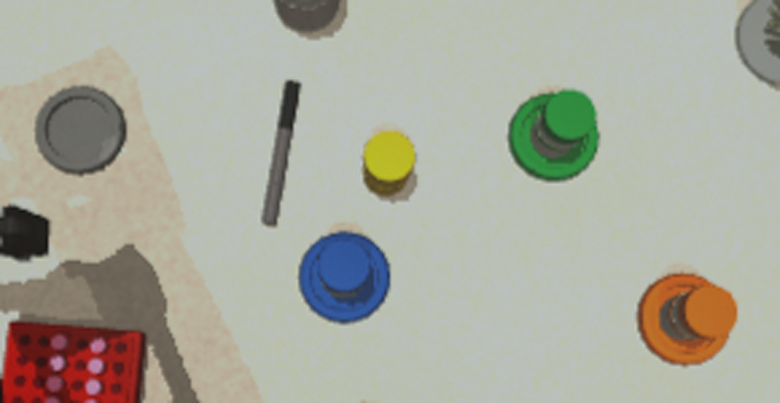

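View pics/f2.png

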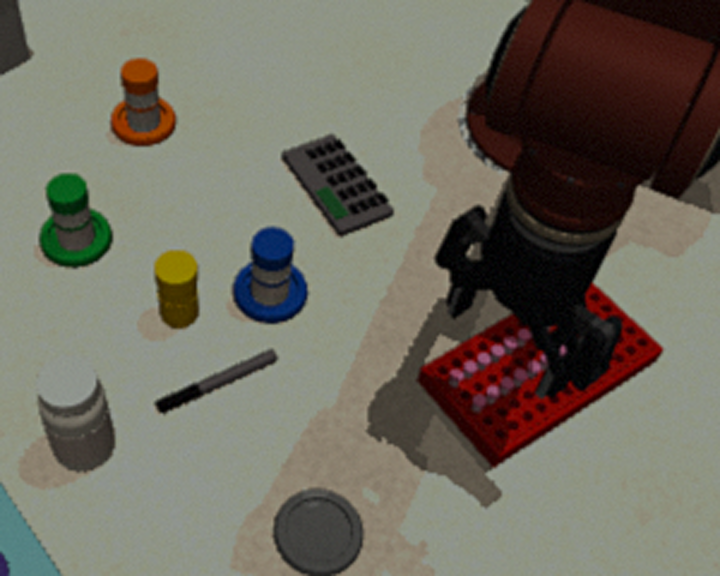

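In both views each bottle stands upright in its own colour: blue (345,268), green (571,115) and orange (711,312) in the top crop. The grey holder (81,130) is empty and the bystanders haven't moved. The arm hovers well clear above the rack, so I'm handing in.

```bash
python3 -c "
from plant import manip
print(manip.job_done())"
```

```text
the job is handed in; nothing more can be done
None
```

The job is handed in: by the final pictures all three bottles stand upright and released in their matching holders, the grey holder is empty and the bystanders look unmoved, at about 27 s of the 112 s allowed; the hand-in call gave no verdict.

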